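# Find the loose-capped resin jars at the mason's bench

## Robot

A 6-joint arm with a two-finger parallel gripper is mounted at the origin on the work surface. World frame = base frame: x ahead of the robot, y to its left, z up, the work surface at z = 0. Lengths are in mm, angles in rad, forces in N, time in s.
With the tool pointing down it reaches from about 350 to 775 mm from the base axis. Payload 7.3 kg.
Tool frame: the origin (TCP) lies at the very end of the fingers, on their centre line; the grasp point (between the pads) lies 19 mm behind it; x points along the fingers, z is the direction in which the jaws open and shut, and the axes are right-handed (so a half turn about x gives the same grasp; the last joint's range is limited). The gripper opens to 92 mm and grips with 3 to 60 N. Pads are 19 mm wide; open, the fingers measure 130 mm over their backs; the gripper's body (75 mm by 190 mm) begins 47 mm behind the grasp point.
Start: joints at [-1.419, 0.342, 1.524, -0, 1.275, -0.146], TCP at [154.067, -501.905, 226.741] pointing down, gripper open.
Joint ranges: [-2.53, 2.53], [-0.77, 2.02], [0.04, 2.7], [-1, 4.14], [0.28, 2.66], [-3.11, 3.11]. Speed limits (rad/s): [2.57, 2.57, 3.14, 3.14, 3.14, 3.14].

## Interface

Orientations are given as [roll, pitch, yaw] about the fixed x, y, z axes, in that order (R = Rz(yaw) Ry(pitch) Rx(roll)).
In Python, from plant import * gives the robot as it stands.
- The arm moves only by the tool carry_out, never from a script. Its argument "rows" is a list of rows, each a list of 4 numbers: the shift along the world's x, y, z in mm, then the turn about the world's z in degrees. In form: [[x, y, z, twist], ...]. A call has 1 to 20 rows; each row is the pose to reach, as a shift and turn from the pose measured when the call began; what a row does not reach only later rows make up. A row lasts 1/12 s, in which the tool goes at most 41.7 mm and 7.16 degrees, less where a joint would pass 70% of its speed; a pose out of reach is approached as far as the arm can. A call with a gripper value outside its range is refused whole. "hand" is the finger opening in mm, from 0 to 91.8, set as the call begins (left out, the last holds). The fingers move at their own pace and stop on an object; the grip force is fixed at half the most. Time passes only in rows, so rows that repeat a pose let the fingers close. It gives the time, the measured TCP pose, the force and the opening at its end, in the units of the state.
- get_obs(): the state, without advancing time (a new reading comes with each control period).
- capture(name): name is "scene" or "top" or "wrist"; returns the picture (480x640x3 uint8, red, green, blue); there is no depth.
- camera_info(name): a dict with "camera_matrix" (3x3 intrinsics, pixels), "pose" (4x4, takes a point from camera to world coordinates); the wrist camera has in their place "mount" (4x4, takes a point from camera to tool coordinates, whose origin is the TCP and whose axes are the tool frame's). Camera axes: x right, y down, z forward; pixel columns grow to the right and rows downward; lengths in mm; the calibration is good to about 2 mm. A picture is of the moment at which its call begins: read the wrist's pose just before it. camera_info takes no time and is no camera call.
- close_job(): hands the job in, once; it reports no verdict.
The state is a dict: "time": time; "joint_positions": joint angles; "dq": joint speeds; "tau": joint torques, N m; "tool_pos": TCP position; "tcp_rot": TCP orientation; "contact_force": force on the tool from outside, world axes, zero at the start; "moment": the same for the moment, N m; "grip_width": finger opening in mm.
Only numpy, scipy, OpenCV 4.12 (cv2) and the standard library are available. Lean on these libraries where they do the work, as an engineer would, in place of code of your own. Each camera call takes 0.05 s, during which the arm holds its last target. There are 200 camera calls.

## Task

Two of the four amber resin jars in the wooden carrier have loose caps: find them by gently twisting caps anticlockwise about 25 degrees with the jars still in their nests, stopping as soon as a cap holds instead of forcing it. Lift the two loose jars out and set them down upright, without dropping them, on the floor of the blue tray for rework, their caps left turned so that the stripes stand clearly off their marks; leave the tight jars in their nests and do not disturb anything else.

Things in the scene. Friction and masses are not known exactly. Their poses are not given: they have to be found in the camera images.
- jar_1: square amber glass jar with a round black screw cap, all four jars alike, 0.27 to 0.48 kg; body 66 x 66 mm, 76 mm tall; origin at the centre of its underside, z up, x and y square to its sides. The cap is 54 mm across and 30 mm tall, from 86 to 116 mm above the origin, on the jar's axis; it never comes off, so the jar can be lifted by it. The jar stands 30 mm deep in a square nest with 2.5 mm play all round, so the nest lets it turn only about 0.1 rad
- lid_1 (a joint): turn of the cap of jar_1 against its jar, rad, growing anticlockwise seen from above; 0 when the yellow stripe on the cap meets the yellow mark on the jar's +x shoulder; starts between -0.08 and 0.08, loose or tight alike. A loose cap turns with 0.04 N m, from -0.6 to 1.5, and stays where left; a tight one does not turn under 3 N m: its jar turns with it about 0.1 rad, jams in the nest, and the torque rises
- cap_1_top (a point): centre of the top face of the cap of jar_1, 116 mm above the jar's origin; x along its yellow stripe. Loose and tight caps look the same
- jar_2: square amber glass jar with a round black screw cap, all four jars alike, 0.27 to 0.48 kg; body 66 x 66 mm, 76 mm tall; origin at the centre of its underside, z up, x and y square to its sides. The cap is 54 mm across and 30 mm tall, from 86 to 116 mm above the origin, on the jar's axis; it never comes off, so the jar can be lifted by it. The jar stands 30 mm deep in a square nest with 2.5 mm play all round, so the nest lets it turn only about 0.1 rad
- lid_2 (a joint): turn of the cap of jar_2 against its jar, rad, growing anticlockwise seen from above; 0 when the yellow stripe on the cap meets the yellow mark on the jar's +x shoulder; starts between -0.08 and 0.08, loose or tight alike. A loose cap turns with 0.04 N m, from -0.6 to 1.5, and stays where left; a tight one does not turn under 3 N m: its jar turns with it about 0.1 rad, jams in the nest, and the torque rises
- cap_2_top (a point): centre of the top face of the cap of jar_2, 116 mm above the jar's origin; x along its yellow stripe. Loose and tight caps look the same
- jar_3: square amber glass jar with a round black screw cap, all four jars alike, 0.27 to 0.48 kg; body 66 x 66 mm, 76 mm tall; origin at the centre of its underside, z up, x and y square to its sides. The cap is 54 mm across and 30 mm tall, from 86 to 116 mm above the origin, on the jar's axis; it never comes off, so the jar can be lifted by it. The jar stands 30 mm deep in a square nest with 2.5 mm play all round, so the nest lets it turn only about 0.1 rad
- lid_3 (a joint): turn of the cap of jar_3 against its jar, rad, growing anticlockwise seen from above; 0 when the yellow stripe on the cap meets the yellow mark on the jar's +x shoulder; starts between -0.08 and 0.08, loose or tight alike. A loose cap turns with 0.04 N m, from -0.6 to 1.5, and stays where left; a tight one does not turn under 3 N m: its jar turns with it about 0.1 rad, jams in the nest, and the torque rises
- cap_3_top (a point): centre of the top face of the cap of jar_3, 116 mm above the jar's origin; x along its yellow stripe. Loose and tight caps look the same
- jar_4: square amber glass jar with a round black screw cap, all four jars alike, 0.27 to 0.48 kg; body 66 x 66 mm, 76 mm tall; origin at the centre of its underside, z up, x and y square to its sides. The cap is 54 mm across and 30 mm tall, from 86 to 116 mm above the origin, on the jar's axis; it never comes off, so the jar can be lifted by it. The jar stands 30 mm deep in a square nest with 2.5 mm play all round, so the nest lets it turn only about 0.1 rad
- lid_4 (a joint): turn of the cap of jar_4 against its jar, rad, growing anticlockwise seen from above; 0 when the yellow stripe on the cap meets the yellow mark on the jar's +x shoulder; starts between -0.08 and 0.08, loose or tight alike. A loose cap turns with 0.04 N m, from -0.6 to 1.5, and stays where left; a tight one does not turn under 3 N m: its jar turns with it about 0.1 rad, jams in the nest, and the torque rises
- cap_4_top (a point): centre of the top face of the cap of jar_4, 116 mm above the jar's origin; x along its yellow stripe. Loose and tight caps look the same
- carrier: fixed wooden carrier block, 186 (x) x 272 (y) x 38 mm tall, with six square nests 71 mm wide and 30 mm deep at x = -44 or 44 mm, y = -88, 0 or 88 mm; origin at the centre of its underside. The four jars, the tin and the rubbing stone fill the nests in any order; it may be left or right of the robot
- tray: rework tray: fixed blue open plastic tray, 330 (x) x 140 (y) x 40 mm tall, walls and floor 5 mm; origin at the centre of its underside; on the side opposite the carrier. An offcut of stone already lies in it
- tin: bystander in a nest: square green tin 62 x 62 x 122 mm with a steel stopper up to 130 mm; origin at the centre of its underside
- rubbing_stone: bystander in a nest: sandstone block 62 x 62 x 95 mm; origin at the centre of its underside
- offcut: bystander lying in the tray: pale stone block 60 (x) x 85 (y) x 50 mm tall, nearly square to the tray and anywhere from -100 to 100 mm along its x; origin at the centre of its underside. There is always room for two jars, either both on one side of it or one on each side
- mallet: bystander standing on its white head between carrier and tray: head 66 mm across and 82 mm tall, wooden handle 24 mm thick up to 175 mm; origin at the centre of its underside
- chisel: bystander lying on the bench beyond the carrier and tray: steel stone chisel, 220 mm long (x), 20 mm wide; origin under its middle
- brush: bystander: wooden bench brush lying on its bristles at the right side, 200 (x) x 35 x 44 mm tall; origin under its middle
- square: bystander: flat steel square lying at the left side, arms 180 (x) and 120 mm, 5 mm thick; origin under the middle of the long arm
There are look-alikes about, which are no part of the job. Leave any purple look-alike of the jar_4 alone.

How it is judged (in metres and radians):
At the end, for the whole second after the job is handed in: The two jars with loose caps stand upright (within 0.1 rad) and at rest on the floor of the blue tray, each cap turned anticlockwise to more than 0.2 rad from its mark; the two jars with tight caps are upright and at rest in their own nests, within 15 mm of where they started (((x of jar_1 in the frame of tray between -0.135 and 0.135 m and y of jar_1 in the frame of tray between -0.045 and 0.045 m and z of each of jar_1, jar_2 in the frame of tray below 0.012 m and value of joint each of lid_1, lid_2 above 0.2 rad and x of jar_2 in the frame of tray between -0.135 and 0.135 m and y of jar_2 in the frame of tray between -0.045 and 0.045 m and distance of each of jar_3, jar_4 from where it was at the start of the episode below 0.015 m) or (x of jar_1 in the frame of tray between -0.135 and 0.135 m and y of jar_1 in the frame of tray between -0.045 and 0.045 m and z of each of jar_1, jar_3 in the frame of tray below 0.012 m and value of joint each of lid_1, lid_3 above 0.2 rad and distance of each of jar_2, jar_4 from where it was at the start of the episode below 0.015 m and x of jar_3 in the frame of tray between -0.135 and 0.135 m and y of jar_3 in the frame of tray between -0.045 and 0.045 m) or (x of jar_1 in the frame of tray between -0.135 and 0.135 m and y of jar_1 in the frame of tray between -0.045 and 0.045 m and z of each of jar_1, jar_4 in the frame of tray below 0.012 m and value of joint each of lid_1, lid_4 above 0.2 rad and distance of each of jar_2, jar_3 from where it was at the start of the episode below 0.015 m and x of jar_4 in the frame of tray between -0.135 and 0.135 m and y of jar_4 in the frame of tray between -0.045 and 0.045 m) or (distance of each of jar_1, jar_4 from where it was at the start of the episode below 0.015 m and x of jar_2 in the frame of tray between -0.135 and 0.135 m and y of jar_2 in the frame of tray between -0.045 and 0.045 m and z of each of jar_2, jar_3 in the frame of tray below 0.012 m and value of joint each of lid_2, lid_3 above 0.2 rad and x of jar_3 in the frame of tray between -0.135 and 0.135 m and y of jar_3 in the frame of tray between -0.045 and 0.045 m) or (distance of each of jar_1, jar_3 from where it was at the start of the episode below 0.015 m and x of jar_2 in the frame of tray between -0.135 and 0.135 m and y of jar_2 in the frame of tray between -0.045 and 0.045 m and z of each of jar_2, jar_4 in the frame of tray below 0.012 m and value of joint each of lid_2, lid_4 above 0.2 rad and x of jar_4 in the frame of tray between -0.135 and 0.135 m and y of jar_4 in the frame of tray between -0.045 and 0.045 m) or (distance of each of jar_1, jar_2 from where it was at the start of the episode below 0.015 m and x of jar_3 in the frame of tray between -0.135 and 0.135 m and y of jar_3 in the frame of tray between -0.045 and 0.045 m and z of each of jar_3, jar_4 in the frame of tray below 0.012 m and value of joint each of lid_3, lid_4 above 0.2 rad and x of jar_4 in the frame of tray between -0.135 and 0.135 m and y of jar_4 in the frame of tray between -0.045 and 0.045 m)) and angle between each of jar_1, jar_2, jar_3, jar_4's own z axis and vertical below 0.1 rad and linear speed of each of jar_1, jar_2, jar_3, jar_4 below 0.03 m/s); the robot touches nothing.
It fails at once if a jar is lifted out of its nest before its cap has been found to turn ((height (world z) of jar_1 above 0.03 m and value of joint lid_1 below 0.12 rad) or (height (world z) of jar_2 above 0.03 m and value of joint lid_2 below 0.12 rad) or (height (world z) of jar_3 above 0.03 m and value of joint lid_3 below 0.12 rad) or (height (world z) of jar_4 above 0.03 m and value of joint lid_4 below 0.12 rad)).
It fails at once if a tight cap is forced, so that its jar presses on the carrier with more than 100 N (contact force between any of jar_1, jar_2, jar_3, jar_4 and carrier above 100 N).
It fails at once if a jar is dropped (faster than 0.35 m/s while no finger touches it) or tipped past 0.5 rad ((linear speed of jar_1 above 0.35 m/s and contact force between the fingers and jar_1 below 0.2 N) or (linear speed of jar_2 above 0.35 m/s and contact force between the fingers and jar_2 below 0.2 N) or (linear speed of jar_3 above 0.35 m/s and contact force between the fingers and jar_3 below 0.2 N) or (linear speed of jar_4 above 0.35 m/s and contact force between the fingers and jar_4 below 0.2 N) or angle between any of jar_1, jar_2, jar_3, jar_4's own z axis and vertical above 0.5 rad).
It fails at once if a bystander (tin, rubbing stone, offcut, mallet, chisel, brush, square) is moved more than 25 mm (distance of any of tin, rubbing_stone, offcut, mallet, chisel, brush, square from where it was at the start of the episode above 0.025 m).
It also fails if it takes over 72 s, if anything falls off the work surface, if the arm or the gripper's body presses on something with over 40 N, if the wrist force passes 120 N, or if a joint passes its speed limit or range.

## Working session

There is one attempt and no reset: what is moved stays moved. The work goes in short steps, Python scripts to look and compute and a tool call to move; the robot and the scene stay as the last step left them, time stands still between calls to the robot, and variables do not carry over. Pictures are saved under pics/ and viewed, about 8 in all and at most 12, crops included, and the job is handed in when it is done.

Besides the shell and the picture viewer there is one more tool, called after "Emit:" in YAML: its name, and indented under it one key for each argument. carry_out: Moves the arm, as the interface text tells. Its arguments: {"type":"object","properties":{"rows":{"type":"array"},"hand":{"type":"number"}},"required":["rows"]}

```bash
mkdir -p pics; ls; python3 - <<'E'
from plant import *
import cv2
o=get_obs(); print(o)
for n in("top","scene"):
    im=capture(n); cv2.imwrite(f"pics/{n}0.png",im[:,:,::-1]); c=camera_info(n); print(n,c)
print(camera_info("wrist"))
E
```

```text
pics
{'time': 0.0, 'joint_positions': array([-1.41901321e+00,  3.42739719e-01,  1.52505609e+00,  3.39923380e-06,
        1.27537617e+00, -1.46005586e-01]), 'dq': array([ 0.00089823, -0.00019752, -0.00113589, -0.00049046,  0.00039637,
       -0.00022265]), 'tau': array([ 7.28855812e-04, -4.31244242e+01, -2.44217867e+01,  7.19269621e-02,
        5.60423511e-02, -1.24632584e-04]), 'tool_pos': array([ 153.99415258, -501.46929733,  226.02250244]), 'tcp_rot': array([2.99352897, 1.569217  , 1.72052035]), 'contact_force': array([-0.53941731, -0.51970903,  0.56075303]), 'moment': array([-0.00415839,  0.04536115, -0.01732802]), 'grip_width': 91.58594290594995}
top {'camera_matrix': array([[459.42666027,   0.        , 328.38545445],
       [  0.        , 459.42666027, 243.40275944],
       [  0.        ,   0.        ,   1.        ]]), 'pose': array([[ 1.52349298e-02, -9.96125248e-01,  8.66163208e-02,
         5.43634650e+02],
       [-9.99499817e-01, -1.75727872e-02, -2.62928215e-02,
         3.58434444e+00],
       [ 2.77130335e-02, -8.61724275e-02, -9.95894724e-01,
         1.13589104e+03],
 
[... 438 characters left out ...]
02],
       [-8.63509061e-03, -5.65604463e-01, -8.24631449e-01,
         1.22784141e+03],
       [ 0.00000000e+00,  0.00000000e+00,  0.00000000e+00,
         1.00000000e+00]])}
{'camera_matrix': array([[416.44375247,   0.        , 315.52984095],
       [  0.        , 416.44375247, 245.5139941 ],
       [  0.        ,   0.        ,   1.        ]]), 'mount': array([[-4.10331702e-04, -2.83120805e-01,  9.59084168e-01,
        -1.58344719e+02],
       [-2.11955910e-04, -9.59084203e-01, -2.83120906e-01,
         7.52341774e+01],
       [ 9.99999893e-01, -3.19457040e-04,  3.33533525e-04,
         5.82848149e-01],
       [ 0.00000000e+00,  0.00000000e+00,  0.00000000e+00,
         1.00000000e+00]])}
```

View pics/top0.png

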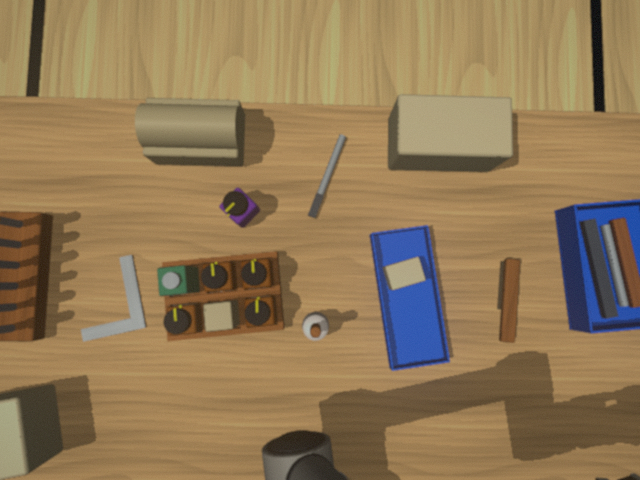

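View pics/scene0.png

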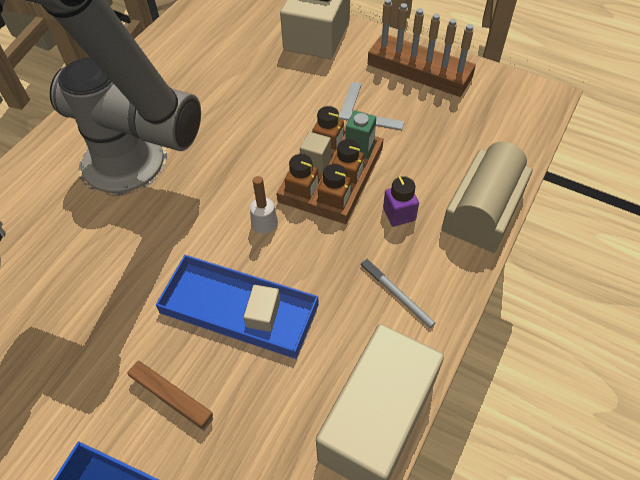

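The top view shows the carrier on the robot's left at px (225,296) with caps at about (215,274), (254,272), (179,321) and (258,312). The tin is at (172,280) and the stone at (217,315). The mallet stands at (316,327), and the rework tray is at (410,297) with its offcut at (406,274).

There are two look-alikes: the purple jar at (238,207) outside the carrier, and a second blue tray at (605,265) full of tools. The rework tray is the one with the pale offcut in it, opposite the carrier. I'll measure and confirm in one enlarged crop.

```bash
cat > h.py <<'E'
import numpy as np, cv2
from plant import *
def ray(n,uv,z,obs=None):
    c=camera_info(n); K=c["camera_matrix"]; T=c["pose"]
    uv=np.atleast_2d(np.asarray(uv,float)); d=np.c_[uv,np.ones(len(uv))]@np.linalg.inv(K).T@T[:3,:3].T
    o=T[:3,3]; return (o+d*((z-o[2])/d[:,2])[:,None])[:,:2]
def proj(n,P):
    c=camera_info(n); K=c["camera_matrix"]; T=c["pose"]; q=(np.atleast_2d(P)-T[:3,3])@T[:3,:3]@K.T; return q[:,:2]/q[:,2:]
E
python3 - <<'E'
from h import *
im=cv2.imread("pics/top0.png"); hsv=cv2.cvtColor(im,cv2.COLOR_BGR2HSV)
def blobs(m,amin):
    n,l,s,c=cv2.connectedComponentsWithStats(m.astype(np.uint8)); return [(i,s[i],c[i],l==i) for i in range(1,n) if s[i][4]>amin]
blue=(hsv[...,0]>105)&(hsv[...,0]<130)&(hsv[...,1]>130)
for i,s,c,m in blobs(blue,1500):
    m2=cv2.morphologyEx(m.astype(np.uint8),cv2.MORPH_CLOSE,np.ones((25,25)))
    cn=max(cv2.findContours(m2,0,2)[0],key=cv2.contourArea); h=cv2.approxPolyDP(cv2.convexHull(cn),5,True)[:,0]
    print("blue",s,"hull px",h.tolist(),"z40",ray("top",h,40).round().tolist())
yel=(hsv[...,0]>22)&(hsv[...,0]<35)&(hsv[...,1]>170)&(hsv[...,2]>120)
for i,s,c,m in blobs(yel,4):
    if s[4]<200:
        p=np.argwhere(m)[:,::-1]; w=ray("top",p,116); mu=w.mean(0); u=np.linalg.svd(w-mu)[2][0]
        print("yel",s,c.round(1),mu.round(1),"len",np.ptp((w-mu)@u).round(1),"ang",np.degrees(np.arctan2(u[1],u[0])).round(1))
dark=(im.max(2)<62)
sub=np.zeros_like(dark); sub[240:350,150:295]=dark[240:350,150:295]
for i,s,c,m in blobs(cv2.morphologyEx(sub.astype(np.uint8),cv2.MORPH_OPEN,np.ones((5,5))),100):
    print("dark",s,c.round(1),ray("top",c,112).round(1))
cr=cv2.resize(im[225:375,155:455],None,fx=2.66,fy=2.66,interpolation=cv2.INTER_CUBIC); cv2.imwrite("pics/crop1.png",cr)
E
```

```text
blue [ 556  200   84  133 4713] hull px [[639, 200], [639, 329], [592, 332], [566, 293], [556, 211]] z40 [[760.0, -789.0], [446.0, -775.0], [437.0, -660.0], [529.0, -599.0], [728.0, -581.0]]
blue [ 371  226   78  144 6685] hull px [[426, 226], [448, 360], [392, 369], [371, 235]] z40 [[685.0, -261.0], [368.0, -312.0], [346.0, -179.0], [661.0, -128.0]]
yel [226 203   8   8  27] [229.7 206.6] [710.8 198.1] len 22.0 ang 136.4
yel [251 259   5  14  36] [252.6 264.6] [582.3 143.5] len 28.8 ang 179.5
yel [211 263   3  13  34] [212.  268.9] [571.5 232.2] len 26.7 ang -174.0
yel [215 262   3   2   5] [215.8 262.4] [585.9 224.5] len 4.8 ang 109.3
yel [255 297   5  15  35] [256.7 303.4] [497.5 132. ] len 30.8 ang 176.7
yel [179 305   3   3   8] [179.9 306.1] [489.2 298.9] len 6.2 ang -133.5
yel [173 308   4  13  30] [174.6 313.9] [472.1 309.7] len 26.1 ang -172.7
dark [242 264  24  21 352] [253.9 274.4] [[560.8 140.5]]
dark [186 266  13  26 294] [192.  278.7] [[549.3 276.1]]
dark [203 266  24  22 349] [215.7 277. ] [[553.7 224.3]]
dark [246 313  14  10 104] [252.6 317.1] [[467.2 140.6]]
```

View pics/crop1.png

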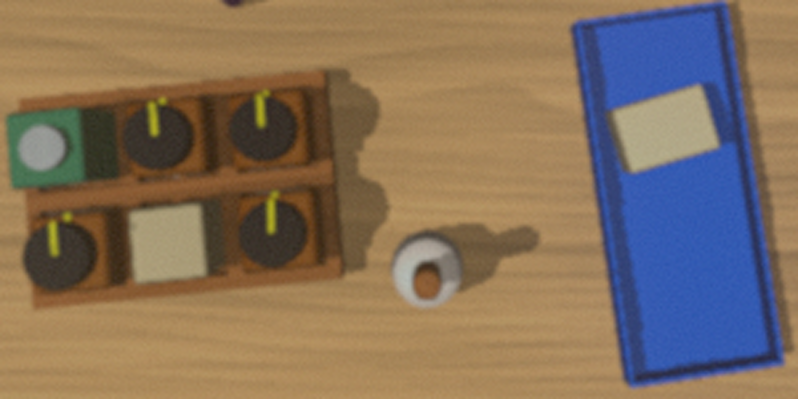

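The crop confirms four amber jars with black caps. A is rear-middle at crop (158,137), B rear-right at (263,128), C front-left at (60,255) and D front-right at (272,233). The tin is rear-left and the stone front-middle. The tray has free floor mainly in front of the offcut. The purple jar stands outside the carrier and isn't part of the job.

```bash
python3 - <<'E'
from h import *
f=lambda p:np.array(p,float)/2.66+[155,225]
def rigid(L,W):
    a=L-L.mean(0);b=W-W.mean(0); th=np.arctan2((a[:,0]*b[:,1]-a[:,1]*b[:,0]).sum(),(a*b).sum()); R=np.array([[np.cos(th),-np.sin(th)],[np.sin(th),np.cos(th)]])
    t=W.mean(0)-R@L.mean(0); return th,R,t,(W-(L@R.T+t))
W=ray("top",f([(22,100),(326,70),(342,275),(34,306)]),38)
L=np.array([(93,136),(93,-136),(-93,-136),(-93,136)],float)
th,R,t,r=rigid(L,W); print("carrier",np.degrees(th),t,r.round(1).tolist())
for n,p in dict(A=(44,0),B=(44,-88),C=(-44,88),D=(-44,-88),tin=(44,88),stone=(-44,0)).items():
    w=R@p+t; print(n,w.round(1),"crop px of cap top:",((proj("top",[*w,116])-[155,225])*2.66).round(), "scene",proj("scene",[*w,116]).round())
W=ray("top",f([(572,24),(727,4),(783,360),(630,384)]),40)
L=np.array([(165,70),(165,-70),(-165,-70),(-165,70)],float)
th,R,t,r=rigid(L,W); print("tray",np.degrees(th),t,r.round(1).tolist())
W=ray("top",f([(610,110),(703,84),(721,147),(633,173)]),55); o=W.mean(0); print("offcut in tray",((W-t)@R).round().tolist(), o)
print("mallet handle top",ray("top",f([(428,272)]),175), "head", ray("top",f([(427,270)]),82))
for x in(20,-20,-35,-45,-120,-115): print(x,(R@[x,0]+t).round(1))
im=cv2.imread("pics/scene0.png"); cv2.imwrite("pics/s.png",cv2.resize(im[90:230,240:440],None,fx=4,fy=4,interpolation=2))
E
```

```text
carrier 6.331336318189324 [511.77871336 220.97043476] [[-2.6, -1.5], [-1.2, -0.3], [2.0, 1.6], [1.8, 0.3]]
A [555.5 225.8] crop px of cap top: [[159. 136.]] scene [[348. 150.]]
B [565.2 138.4] crop px of cap top: [[265. 126.]] scene [[334. 176.]]
C [458.3 303.6] crop px of cap top: [[ 59. 254.]] scene [[328. 117.]]
D [477.8 128.7] crop px of cap top: [[274. 233.]] scene [[300. 165.]]
tin [545.8 313.3] crop px of cap top: [[ 52. 146.]] scene [[361. 126.]]
stone [468.  216.1] crop px of cap top: [[167. 243.]] scene [[315. 140.]]
tray 9.111573200844653 [ 514.80776097 -221.42442095] [[-3.3, 1.0], [-4.6, -1.9], [4.0, 1.5], [3.9, -0.5]]
offcut in tray [[80.0, 52.0], [91.0, -34.0], [33.0, -41.0], [22.0, 40.0]] [ 570.10358408 -208.50914055]
mallet handle top [[452.88996992   1.3609932 ]] head [[445.77988533   2.02697237]]
20 [ 534.6 -218.3]
-20 [ 495.1 -224.6]
-35 [ 480.2 -227. ]
-45 [ 470.4 -228.6]
-120 [ 396.3 -240.4]
-115 [ 401.3 -239.6]
```

View pics/s.png

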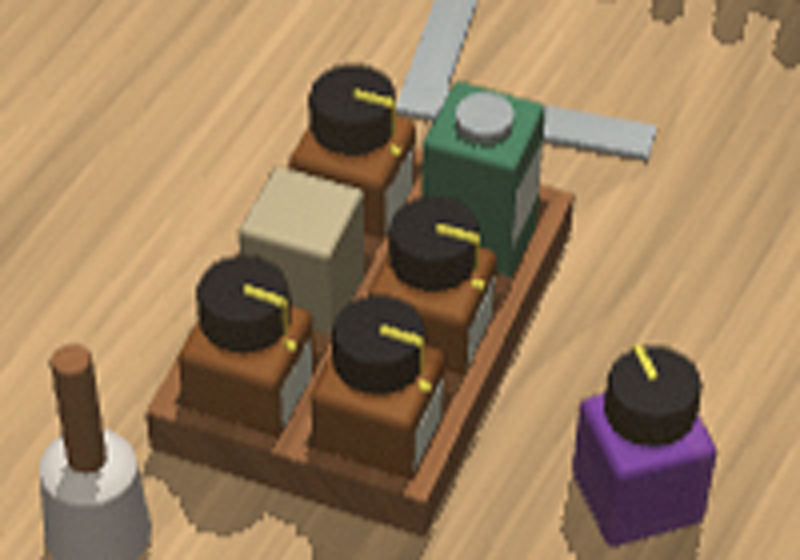

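In the scene crop all four caps sit about 3 px above the prediction for z=116. That fits the 8 mm nest floor, so the cap tops are at z≈124. The jars square with the carrier and every stripe lies on its mark. The next step is working out the tool's jaw yaw and the shift to jar A. I want the jaws diagonal to the nests so they clear the neighbours.

```bash
cat >> h.py <<'E'
from scipy.spatial.transform import Rotation as Ro
def jaw(o):
    R=Ro.from_euler("xyz",o["tcp_rot"]).as_matrix(); return np.degrees(np.arctan2(R[1,2],R[0,2])),R
def rep():
    o=get_obs(); j,R=jaw(o); print("t",o["time"].round(2) if hasattr(o["time"],"round") else o["time"],"tcp",o["tool_pos"].round(1),"jaw",round(j,1),"q",o["joint_positions"].round(2),"F",o["contact_force"].round(1),"M",o["moment"].round(2),"w",round(o["grip_width"],1)); return o
E
python3 - <<'E'
from h import *
o=rep(); print(jaw(o)[1].round(2))
# cap centres re-cast at z=124 from both views (hand-read px)
for n,c,s in(("A",(158,137),(435,228)),("B",(263,128),(378,330)),("C",(60,255),(352,97)),("D",(272,233),(243,287))):
    a=ray("top",np.array(c)/2.66+[155,225],124)[0]; b=ray("scene",np.array(s)/4+[240,90],124)[0]; print(n,a.round(1),b.round(1),((a+b)/2).round(1))
E
```

```text
t 0.1 tcp [ 154.  -501.5  226.1] jaw -72.9 q [-1.42  0.34  1.52 -0.    1.28 -0.15] F [0.3 1.3 0.7] M [-0.01 -0.01 -0.04] w 91.5
[[-0.    0.96  0.29]
 [ 0.    0.29 -0.96]
 [-1.    0.   -0.  ]]
A [554.7 224.6] [555.5 229.3] [555.1 227. ]
B [563.5 139.1] [563.4 141.8] [563.4 140.4]
C [457.9 300.2] [457.5 303.4] [457.7 301.8]
D [478.  129.2] [476.7 132.9] [477.3 131.1]
```

Emit:
carry_out:
  rows:
    - [40,20,10,3]
    - [80,45,20,6]
    - [120,75,20,9]
    - [160,110,20,12]
    - [190,145,20,15]
    - [215,185,20,18]
    - [240,220,20,20]
    - [260,260,20,20]
    - [280,300,20,20]
    - [295,340,20,20]
    - [310,380,20,20]
    - [325,420,20,20]
    - [340,460,20,20]
    - [350,500,20,20]
    - [360,540,20,20]
    - [370,580,20,20]
    - [380,620,20,20]
    - [390,660,20,20]
    - [395,695,20,20]
    - [401,728,20,20]
  hand: 80

```text
time: 1.77
tool_pos: [548.5, 195.8, 245.7]
tcp_rot: [-2.8, 1.569, 2.559]
contact_force: [-0.2, -0.5, 0.1]
grip_width: 79.7
```

```bash
python3 - <<'E'
from h import *
rep(); cv2.imwrite("pics/w1.png",capture("wrist")[:,:,::-1])
E
```

```text
t 1.7667 tcp [548.5 195.8 245.7] jaw -52.9 q [0.21 0.44 1.33 0.   1.38 1.13] F [-0.2 -0.5  0.1] M [-0.05 -0.05  0.  ] w 79.7
```

View pics/w1.png

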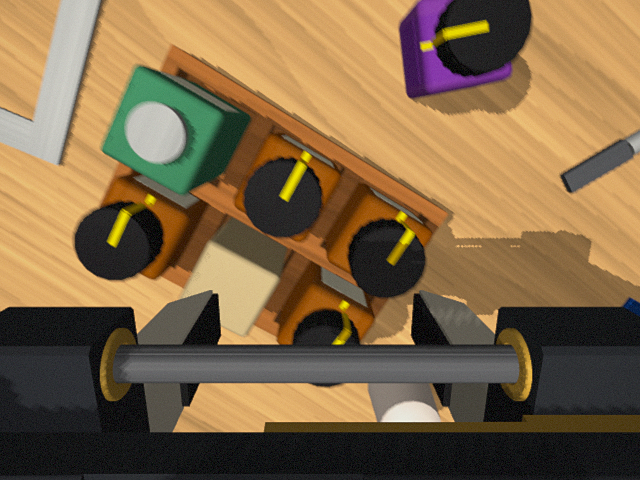

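The wrist view shows caps A at (284,196), B at (386,257), C at (119,240) and part of D, with stripes on their marks. The arm was still lagging about 30 mm short. I'll cross-check the cap centres from here.

```bash
cat >> h.py <<'E'
def wray(o,uv,z):
    c=camera_info("wrist"); T=np.eye(4); T[:3,:3]=jaw(o)[1]; T[:3,3]=o["tool_pos"]; T=T@c["mount"]
    uv=np.atleast_2d(np.asarray(uv,float)); d=np.c_[uv,np.ones(len(uv))]@np.linalg.inv(c["camera_matrix"]).T@T[:3,:3].T
    return (T[:3,3]+d*((z-T[2,3])/d[:,2])[:,None])[:,:2]
E
python3 - <<'E'
from h import *
o={"tcp_rot":np.array([-2.8,1.569,2.559]),"tool_pos":np.array([548.5,195.8,245.7])}
print(jaw(o)[0]); print(wray(o,[(284,196),(386,257),(119,240)],124).round(1)); rep()
E
```

```text
-52.95194676679796
[[557.4 229.3]
 [565.6 146.3]
 [462.8 303.2]]
t 1.8167 tcp [548.8 202.9 245.3] jaw -52.7 q [0.22 0.44 1.32 0.01 1.38 1.14] F [-3.5  3.1 -0.7] M [0.13 0.12 0.05] w 80.2
```

Emit:
carry_out:
  rows:
    - [5,24,0,0]
    - [6,31,0,0]
    - [6,31,0,0]
    - [6,31,0,0]

```text
time: 2.15
tool_pos: [554.4, 233.6, 244.7]
tcp_rot: [2.879, 1.566, 1.96]
contact_force: [-0.6, -0.1, -0.7]
grip_width: 79.8
```

Emit:
carry_out:
  rows:
    - [1.5,-6.5,-25,0]
    - [1.5,-6.5,-60,0]
    - [1.5,-6.5,-95,0]
    - [1.5,-6.5,-120,0]
    - [1.5,-6.5,-138,0]
    - [1.5,-6.5,-147,0]
    - [1.5,-6.5,-152,0]
    - [1.5,-6.5,-152,0]
    - [1.5,-6.5,-152,0]

```text
time: 2.9
tool_pos: [556.7, 226.7, 93.9]
tcp_rot: [2.513, 1.566, 1.594]
contact_force: [0.1, 0.6, 0.4]
grip_width: 79.6
```

Emit:
carry_out:
  rows:
    - [0,0,0,0]
    - [0,0,0,0]
    - [0,0,0,0]
    - [0,0,0,0]
    - [0,0,0,0]
    - [0,0,0,0]
  hand: 45

```text
time: 3.4
tool_pos: [556.5, 227.3, 94.4]
tcp_rot: [2.506, 1.565, 1.587]
contact_force: [-2.0, 1.4, 3.7]
grip_width: 53.3
```

```bash
python3 -c "
from h import *
rep()"
```

```text
t 3.4 tcp [556.5 227.3  94.4] jaw -52.7 q [0.26 0.6  1.48 0.01 1.06 1.17] F [-2.   1.4  3.7] M [ 0.38  0.33 -0.02] w 53.3
```

Cap A is gripped at an opening of 53.3 mm. Twisting anticlockwise in small steps and reading the moment between them.

Emit:
carry_out:
  rows:
    - [0,0,0,1.5]
    - [0,0,0,3]
    - [0,0,0,4.5]
    - [0,0,0,6]
    - [0,0,0,6]

```text
time: 3.82
tool_pos: [555.9, 228.5, 94.3]
tcp_rot: [2.602, 1.563, 1.787]
contact_force: [-3.1, 4.6, 0.6]
grip_width: 53.3
```

```bash
python3 -c "
from h import *
rep()"
```

```text
t 3.8167 tcp [555.9 228.5  94.3] jaw -46.7 q [0.26 0.6  1.48 0.01 1.06 1.07] F [-3.1  4.6  0.6] M [ 0.95  0.41 -0.65] w 53.3
```

Emit:
carry_out:
  rows:
    - [0,0,0,1.5]
    - [0,0,0,3]
    - [0,0,0,3]

```text
time: 4.07
tool_pos: [555.4, 228.2, 94.3]
tcp_rot: [2.778, 1.562, 2.014]
contact_force: [-3.5, -0.2, 3.6]
grip_width: 53.5
```

```bash
python3 -c "
from h import *
rep()"
```

```text
t 4.0667 tcp [555.4 228.2  94.3] jaw -43.7 q [0.26 0.6  1.48 0.01 1.06 1.02] F [-3.5 -0.2  3.6] M [-0.1   0.63 -0.85] w 53.5
```

The moment about z rose to -0.65 and then -0.85 N m within 9°, against 0.04 N m for a loose cap. Cap A holds, so jar A is tight. I'll stop, turn back and release.

Emit:
carry_out:
  rows:
    - [0,0,0,-2]
    - [0,0,0,-4]
    - [0,0,0,-6]
    - [0,0,0,-6]

```text
time: 4.4
tool_pos: [555.9, 228.1, 94.2]
tcp_rot: [2.661, 1.563, 1.791]
contact_force: [-0.0, 0.1, -0.9]
grip_width: 53.6
```

```bash
python3 -c "
from h import *
rep()"
```

```text
t 4.4 tcp [555.9 228.1  94.2] jaw -49.8 q [0.26 0.6  1.48 0.01 1.06 1.12] F [-0.   0.1 -0.9] M [-0.05 -0.23  0.02] w 53.6
```

Emit:
carry_out:
  rows:
    - [0,0,0,0]
    - [0,0,0,0]
    - [0,0,0,0]
    - [0,0,15,0]
    - [0,0,45,0]
    - [0,0,80,0]
    - [0,0,80,0]
  hand: 78

```text
time: 4.98
tool_pos: [559.1, 229.0, 181.2]
tcp_rot: [1.721, 1.556, 0.852]
contact_force: [1.4, 1.3, 0.7]
grip_width: 78.2
```

Emit:
carry_out:
  rows:
    - [1,-30,-1,-3]
    - [3,-60,-1,-3]
    - [5,-88,-1,-3]
    - [5,-88,-1,-3]
    - [5,-88,-1,-3]
    - [5,-88,-35,-3]
    - [5,-88,-65,-3]
    - [5,-88,-80,-3]
    - [5,-88,-87,-3]
    - [5,-88,-87,-3]
    - [5,-88,-87,-3]

```text
time: 5.9
tool_pos: [564.6, 141.8, 94.7]
tcp_rot: [1.689, 1.555, 0.769]
contact_force: [0.8, -0.1, 0.4]
grip_width: 78.1
```

Emit:
carry_out:
  rows:
    - [0,0,0,0]
    - [0,0,0,0]
    - [0,0,0,0]
    - [0,0,0,0]
    - [0,0,0,0]
    - [0,0,0,0]
  hand: 45

```text
time: 6.4
tool_pos: [564.7, 142.1, 95.4]
tcp_rot: [1.673, 1.554, 0.753]
contact_force: [-1.7, 1.9, 4.1]
grip_width: 53.3
```

Emit:
carry_out:
  rows:
    - [0,0,0,1.5]
    - [0,0,0,3]
    - [0,0,0,4.5]
    - [0,0,0,6]
    - [0,0,0,6]

```text
time: 6.82
tool_pos: [564.5, 142.0, 95.4]
tcp_rot: [1.689, 1.555, 0.875]
contact_force: [-1.2, 0.3, 0.7]
grip_width: 53.7
```

```bash
python3 -c "
from h import *
rep()"
```

```text
t 6.8167 tcp [564.5 142.   95.4] jaw -46.7 q [0.11 0.57 1.55 0.01 1.02 0.92] F [-1.2  0.3  0.7] M [ 0.03  0.21 -0.01] w 53.7
```

Cap B shows no torque after 6°. Going on in small steps.

Emit:
carry_out:
  rows:
    - [0,0,0,1.5]
    - [0,0,0,3]
    - [0,0,0,4]
    - [0,0,0,4]

```text
time: 7.15
tool_pos: [564.4, 141.9, 95.4]
tcp_rot: [1.696, 1.555, 0.951]
contact_force: [-1.4, 0.3, 1.1]
grip_width: 53.5
```

```bash
python3 -c "
from h import *
rep()"
```

```text
t 7.15 tcp [564.4 141.9  95.4] jaw -42.7 q [0.11 0.57 1.55 0.01 1.02 0.85] F [-1.4  0.3  1.1] M [-0.07  0.15 -0.01] w 53.5
```

Emit:
carry_out:
  rows:
    - [0,0,0,1.5]
    - [0,0,0,3]
    - [0,0,0,4]
    - [0,0,0,4]

```text
time: 7.48
tool_pos: [564.4, 141.9, 95.4]
tcp_rot: [1.704, 1.555, 1.029]
contact_force: [-0.4, -0.7, 1.2]
grip_width: 53.3
```

```bash
python3 -c "
from h import *
rep()"
```

```text
t 7.4833 tcp [564.4 141.9  95.4] jaw -38.7 q [0.11 0.57 1.55 0.01 1.02 0.78] F [-0.4 -0.7  1.2] M [-0.    0.15  0.01] w 53.3
```

At 14° the moment is still about zero, so cap B is loose. Turning on to about 34° and then looking at the stripe.

Emit:
carry_out:
  rows:
    - [0,0,0,2]
    - [0,0,0,5]
    - [0,0,0,8]
    - [0,0,0,11]
    - [0,0,0,14]
    - [0,0,0,17]
    - [0,0,0,20]
    - [0,0,0,20]
    - [0,0,0,20]

```text
time: 8.23
tool_pos: [564.3, 142.1, 95.5]
tcp_rot: [1.715, 1.555, 1.387]
contact_force: [-1.7, 1.0, 1.8]
grip_width: 53.4
```

```bash
python3 - <<'E'
from h import *
rep(); a=capture("wrist")[:,:,::-1]; b=capture("scene")[:,:,::-1]
b=cv2.resize(b[120:220,270:400],(480,369),interpolation=2); a=cv2.resize(a[:369],(400,231))
v=np.zeros((600,480,3),np.uint8); v[:369]=b; v[369:,:400]=a; cv2.imwrite("pics/b1.png",v)
E
```

```text
t 8.2333 tcp [564.3 142.1  95.5] jaw -18.8 q [0.11 0.57 1.54 0.02 1.03 0.43] F [-1.7  1.   1.8] M [ 0.21  0.3  -0.01] w 53.4
```

View pics/b1.png

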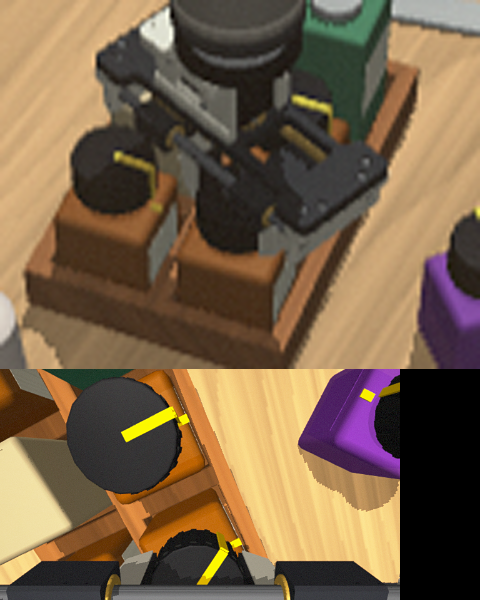

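Cap B's stripe in the wrist view, (200,585)→(222,550), stands about 33° anticlockwise of A's stripe, (125,435)→(178,410). Jar B still sits square in its nest. B is turned well past 0.2 rad, so I'm lifting it slowly.

Emit:
carry_out:
  rows:
    - [0,0,3,0]
    - [0,0,8,0]
    - [0,0,15,0]
    - [0,0,25,0]
    - [0,0,37,0]
    - [0,0,52,0]
    - [0,0,70,0]
    - [0,0,90,0]
    - [0,0,110,0]
    - [0,0,130,0]
    - [0,0,150,0]
    - [0,0,170,0]
    - [0,0,185,0]
    - [0,0,195,0]
    - [0,0,195,0]
    - [0,0,195,0]

```text
time: 9.67
tool_pos: [564.2, 142.0, 290.7]
tcp_rot: [1.679, 1.555, 1.351]
contact_force: [-0.2, 0.0, -4.4]
grip_width: 53.2
```

```bash
python3 -c "
from h import *
rep()"
```

```text
t 9.6667 tcp [564.2 142.  290.7] jaw -18.8 q [0.11 0.41 1.25 0.02 1.48 0.43] F [-0.2  0.  -4.4] M [-0.05 -0.08 -0.07] w 53.2
```

Emit:
carry_out:
  rows:
    - [-1,-8,0,0]
    - [-3,-22,0,0]
    - [-7,-42,0,0]
    - [-12,-64,0,0]
    - [-17,-87,0,1]
    - [-22,-110,0,1]
    - [-27,-133,0,1]
    - [-32,-156,0,1]
    - [-37,-179,0,2]
    - [-42,-202,0,2]
    - [-47,-225,0,2]
    - [-52,-248,0,2]
    - [-57,-271,0,3]
    - [-62,-294,0,3]
    - [-68,-317,0,3]
    - [-73,-338,0,3]
    - [-76,-354,0,3]
    - [-78,-363,0,3]
    - [-79,-368,0,3]
    - [-79,-368,0,3]

```text
time: 11.33
tool_pos: [484.5, -226.9, 290.2]
tcp_rot: [1.742, 1.554, 1.465]
contact_force: [1.0, 0.0, -2.5]
grip_width: 53.1
```

Emit:
carry_out:
  rows:
    - [0,0,0,0]
    - [0,0,-15,0]
    - [0,0,-35,0]
    - [0,0,-60,0]
    - [0,0,-85,0]
    - [0,0,-110,0]
    - [0,0,-130,0]
    - [0,0,-145,0]
    - [0,0,-150,0]
    - [0,0,-150,0]
    - [0,0,-150,0]

```text
time: 12.25
tool_pos: [485.1, -226.6, 140.8]
tcp_rot: [1.695, 1.555, 1.418]
contact_force: [1.1, -0.0, -2.3]
grip_width: 53.4
```

```bash
python3 - <<'E'
from h import *
rep(); a=capture("top")[:,:,::-1]; b=capture("scene")[:,:,::-1]
v=np.hstack([cv2.resize(a[210:380,350:470],(390,552),interpolation=2),cv2.resize(b[190:370,140:330],(410,388),interpolation=2)[:552] if 0 else cv2.copyMakeBorder(cv2.resize(b[190:370,140:330],(410,388),interpolation=2),0,164,0,0,0)]); cv2.imwrite("pics/p1.png",v)
E
```

```text
t 12.25 tcp [ 485.1 -226.6  140.8] jaw -15.8 q [-0.59  0.45  1.62  0.02  1.09 -0.32] F [ 1.1 -0.  -2.3] M [-0.04 -0.05 -0.01] w 53.4
```

View pics/p1.png

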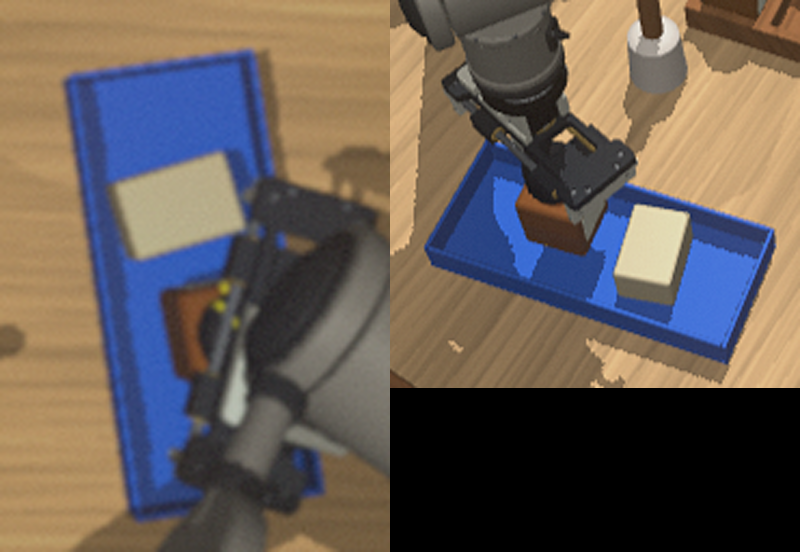

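The jar hangs upright over the free floor in front of the offcut, centred across the tray. Lowering it gently to the floor, which should be at TCP z≈92.5.

Emit:
carry_out:
  rows:
    - [0,0,-12,0]
    - [0,0,-26,0]
    - [0,0,-36,0]
    - [0,0,-42,0]
    - [0,0,-44,0]
    - [0,0,-45,0]
    - [0,0,-46,0]
    - [0,0,-47,0]
    - [0,0,-48,0]
    - [0,0,-48.5,0]
    - [0,0,-48.5,0]

```text
time: 13.27
tool_pos: [485.4, -227.1, 93.1]
tcp_rot: [1.584, 1.556, 1.307]
contact_force: [0.1, -0.8, -2.8]
grip_width: 53.4
```

```bash
python3 -c "
from h import *
rep()"
```

```text
t 13.2667 tcp [ 485.4 -227.1   93.1] jaw -15.9 q [-0.59  0.51  1.67  0.02  0.97 -0.32] F [ 0.1 -0.8 -2.8] M [-0.07 -0.05 -0.02] w 53.4
```

Emit:
carry_out:
  rows:
    - [0,0,-0.7,0]
    - [0,0,-1.4,0]
    - [0,0,-2,0]
    - [0,0,-2,0]

```text
time: 13.6
tool_pos: [485.4, -227.2, 92.3]
tcp_rot: [1.536, 1.556, 1.26]
contact_force: [-3.4, 1.8, 7.1]
grip_width: 53.1
```

```bash
python3 -c "
from h import *
rep()"
```

```text
t 13.6 tcp [ 485.4 -227.2   92.3] jaw -15.8 q [-0.59  0.51  1.67  0.02  0.97 -0.32] F [-3.4  1.8  7.1] M [ 0.25  0.47 -0.  ] w 53.1
```

The force is up from -3 to +7 N at TCP 92.3, so the jar is on the floor. Releasing it, rising, and heading for D at about (477.5,131).

Emit:
carry_out:
  rows:
    - [0,0,0,0]
    - [0,0,0,0]
    - [0,0,0,0]
    - [0,0,0,0]
    - [0,0,10,0]
    - [0,0,30,0]
    - [0,0,60,0]
    - [0,0,95,0]
    - [0,0,130,0]
    - [0,0,150,0]
    - [0,0,150,0]
  hand: 74

```text
time: 14.52
tool_pos: [487.4, -228.4, 248.2]
tcp_rot: [0.859, 1.555, 0.582]
contact_force: [-0.6, -0.0, 0.6]
grip_width: 74.0
```

Emit:
carry_out:
  rows:
    - [10,40,0,-7]
    - [20,80,0,-14]
    - [25,120,0,-21]
    - [30,160,0,-28]
    - [30,200,0,-35]
    - [25,240,0,-37]
    - [15,280,0,-37]
    - [5,320,0,-37]
    - [-8,350,0,-37]
    - [-8,358,0,-37]
    - [-8,358,0,-37]
    - [-8,358,0,-37]

```text
time: 15.52
tool_pos: [479.3, 129.8, 248.1]
tcp_rot: [0.817, 1.555, -0.103]
contact_force: [0.7, -0.3, 0.5]
grip_width: 73.8
```

```bash
python3 - <<'E'
from h import *
rep(); a=capture("wrist")[:,:,::-1]; b=capture("scene")[:,:,::-1]
v=np.hstack([cv2.resize(a[:380],(400,238)),cv2.resize(b[190:370,140:330],(251,238))]); cv2.imwrite("pics/p2.png",v)
E
```

```text
t 15.5167 tcp [479.3 129.8 248.1] jaw -52.7 q [ 0.11  0.26  1.57 -0.    1.29  1.03] F [ 0.7 -0.3  0.5] M [ 0.01 -0.01 -0.02] w 73.8
```

View pics/p2.png

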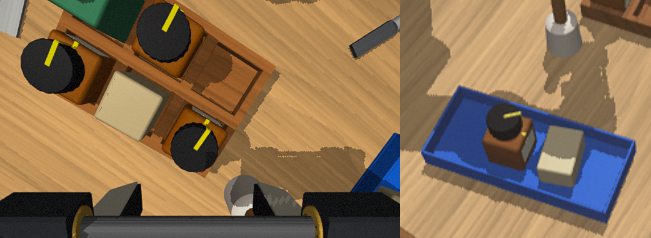

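Jar B stands upright in the tray with its stripe clearly off its mark. Cap D shows in the wrist view at about (309,235) full-scale. Descending on D.

```bash
python3 -c "
from h import *
o=rep(); print(wray(o,[(309,232),(263,50),(84,107)],124).round(1))"
```

```text
t 15.6167 tcp [479.7 128.5 248.1] jaw -52.9 q [ 0.11  0.26  1.57 -0.    1.29  1.03] F [ 0.6 -1.  -0.1] M [-0.05 -0.05 -0.03] w 73.6
[[480.3 132.7]
 [556.5 225.7]
 [459.6 297.9]]
```

Emit:
carry_out:
  rows:
    - [-1.5,1,-25,0]
    - [-1.5,1,-60,0]
    - [-1.5,1,-95,0]
    - [-1.5,1,-120,0]
    - [-1.5,1,-138,0]
    - [-1.5,1,-148,0]
    - [-1.5,1,-153,0]
    - [-1.5,1,-153,0]
    - [-1.5,1,-153,0]

```text
time: 16.37
tool_pos: [478.9, 128.7, 95.4]
tcp_rot: [0.822, 1.555, -0.103]
contact_force: [0.8, -0.8, -0.4]
grip_width: 73.9
```

Emit:
carry_out:
  rows:
    - [0,0,0,0]
    - [0,0,0,0]
    - [0,0,0,0]
    - [0,0,0,0]
    - [0,0,0,0]
    - [0,0,0,0]
  hand: 45

```text
time: 16.87
tool_pos: [478.6, 129.3, 95.9]
tcp_rot: [0.872, 1.555, -0.053]
contact_force: [-2.9, 4.0, 5.8]
grip_width: 53.7
```

Emit:
carry_out:
  rows:
    - [0,0,0,1.5]
    - [0,0,0,3]
    - [0,0,0,4.5]
    - [0,0,0,6]
    - [0,0,0,6]

```text
time: 17.28
tool_pos: [478.2, 130.4, 95.9]
tcp_rot: [1.032, 1.555, 0.211]
contact_force: [-2.4, 6.3, 1.2]
grip_width: 53.6
```

```bash
python3 -c "
from h import *
rep()"
```

```text
t 17.2833 tcp [478.2 130.4  95.9] jaw -47.0 q [0.11 0.43 1.79 0.   0.9  0.93] F [-2.4  6.3  1.2] M [ 1.31  0.32 -0.82] w 53.6
```

The moment about z is already -0.82 N m at 6°, so D holds and is tight. Turning back and releasing. C should be the other loose jar, and its test will tell.

Emit:
carry_out:
  rows:
    - [0,0,0,-2]
    - [0,0,0,-4]
    - [0,0,0,-5]
    - [0,0,0,-5]

```text
time: 17.62
tool_pos: [478.5, 130.3, 95.7]
tcp_rot: [0.997, 1.555, 0.089]
contact_force: [1.5, -0.2, -3.7]
grip_width: 53.7
```

Emit:
carry_out:
  rows:
    - [0,0,0,0]
    - [0,0,0,0]
    - [0,0,0,0]
    - [0,0,15,0]
    - [0,0,45,0]
    - [0,0,75,0]
    - [0,0,90,0]
    - [0,0,90,0]
    - [0,0,90,0]
  hand: 76

```text
time: 18.37
tool_pos: [478.8, 130.3, 186.4]
tcp_rot: [0.999, 1.553, 0.091]
contact_force: [0.5, 0.4, -0.5]
grip_width: 76.1
```

```bash
python3 -c "
from h import *
rep()"
```

```text
t 18.3667 tcp [478.8 130.3 186.4] jaw -52.0 q [ 0.11  0.32  1.68 -0.    1.13  1.02] F [ 0.5  0.4 -0.5] M [ 0.08 -0.01  0.03] w 76.1
```

Emit:
carry_out:
  rows:
    - [-4,35,0,0]
    - [-9,75,0,0]
    - [-14,115,0,0]
    - [-19,155,0,0]
    - [-21,171,0,0]
    - [-21,171,0,0]
    - [-21,171,-15,0]
    - [-21,171,-45,0]
    - [-21,171,-70,0]
    - [-21,171,-85,0]
    - [-21,171,-91,0]
    - [-21,171,-91,0]
    - [-21,171,-91,0]

```text
time: 19.45
tool_pos: [458.0, 300.7, 95.4]
tcp_rot: [0.983, 1.553, 0.074]
contact_force: [0.5, 0.1, 0.5]
grip_width: 76.0
```

Emit:
carry_out:
  rows:
    - [0,0,0,0]
    - [0,0,0,0]
    - [0,0,0,0]
    - [0,0,0,0]
    - [0,0,0,0]
    - [0,0,0,0]
  hand: 45

```text
time: 19.95
tool_pos: [457.7, 301.7, 96.3]
tcp_rot: [1.074, 1.552, 0.165]
contact_force: [-3.9, 4.0, 5.6]
grip_width: 53.5
```

Emit:
carry_out:
  rows:
    - [0,0,0,1.5]
    - [0,0,0,3]
    - [0,0,0,4.5]
    - [0,0,0,6]
    - [0,0,0,6]

```text
time: 20.37
tool_pos: [457.5, 301.7, 96.3]
tcp_rot: [1.074, 1.553, 0.272]
contact_force: [-1.6, 1.5, -0.9]
grip_width: 53.8
```

```bash
python3 -c "
from h import *
rep()"
```

```text
t 20.3667 tcp [457.5 301.7  96.3] jaw -46.0 q [ 0.45  0.51  1.65 -0.    0.96  1.25] F [-1.6  1.5 -0.9] M [ 0.16  0.17 -0.01] w 53.8
```

Emit:
carry_out:
  rows:
    - [0,0,0,2]
    - [0,0,0,4]
    - [0,0,0,6]
    - [0,0,0,8]
    - [0,0,0,8]

```text
time: 20.78
tool_pos: [457.5, 301.7, 96.3]
tcp_rot: [1.062, 1.553, 0.4]
contact_force: [-0.4, 0.0, -2.0]
grip_width: 53.6
```

```bash
python3 -c "
from h import *
rep()"
```

```text
t 20.7833 tcp [457.5 301.7  96.3] jaw -37.9 q [ 0.44  0.51  1.65 -0.    0.96  1.11] F [-0.4  0.  -2. ] M [ 0.11 -0.03 -0.03] w 53.6
```

Emit:
carry_out:
  rows:
    - [0,0,0,2]
    - [0,0,0,5]
    - [0,0,0,8]
    - [0,0,0,11]
    - [0,0,0,14]
    - [0,0,0,17]
    - [0,0,0,20]
    - [0,0,0,20]
    - [0,0,0,20]

```text
time: 21.53
tool_pos: [458.0, 301.7, 96.4]
tcp_rot: [1.029, 1.552, 0.714]
contact_force: [1.6, -0.0, -2.8]
grip_width: 53.8
```

```bash
python3 - <<'E'
from h import *
rep(); a=capture("wrist")[:,:,::-1]; b=capture("top")[:,:,::-1]
v=np.hstack([cv2.resize(a[:400],(500,312)),cv2.resize(b[230:350,140:300],(300,225),interpolation=2).copy() if 0 else cv2.resize(b[230:350,140:300],(300,312),interpolation=2)]); cv2.imwrite("pics/c1.png",v)
E
```

```text
t 21.5333 tcp [458.  301.7  96.4] jaw -18.1 q [0.44 0.51 1.65 0.01 0.96 0.75] F [ 1.6 -0.  -2.8] M [ 0.04 -0.48  0.05] w 53.8
```

View pics/c1.png

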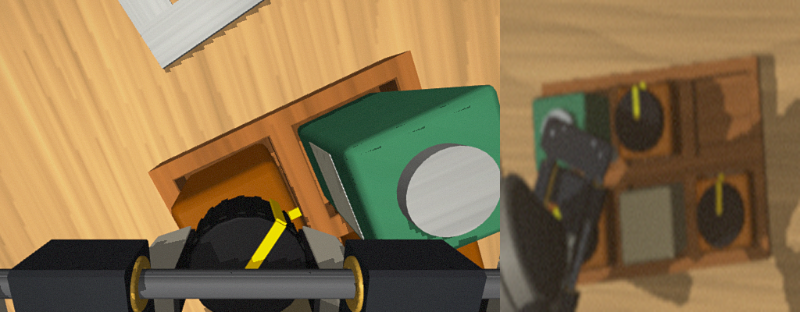

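Cap C turned freely through 34° with about zero moment, so it is loose. Its stripe lies the same way against the tool as B's did. Lifting C.

Emit:
carry_out:
  rows:
    - [0,0,3,0]
    - [0,0,8,0]
    - [0,0,15,0]
    - [0,0,25,0]
    - [0,0,37,0]
    - [0,0,52,0]
    - [0,0,70,0]
    - [0,0,90,0]
    - [0,0,110,0]
    - [0,0,130,0]
    - [0,0,150,0]
    - [0,0,170,0]
    - [0,0,185,0]
    - [0,0,195,0]
    - [0,0,195,0]
    - [0,0,195,0]

```text
time: 22.97
tool_pos: [457.7, 301.6, 291.5]
tcp_rot: [1.033, 1.552, 0.718]
contact_force: [-0.4, -0.1, -4.9]
grip_width: 54.3
```

Emit:
carry_out:
  rows:
    - [0,-8,0,0]
    - [0,-22,0,0]
    - [0,-45,0,0]
    - [0,-72,0,0]
    - [0,-100,0,0]
    - [0,-128,0,0]
    - [0,-156,0,0]
    - [0,-184,0,0]
    - [0,-212,0,0]
    - [0,-240,0,0]
    - [0,-268,0,0]
    - [-4,-296,0,0]
    - [-10,-324,0,1]
    - [-17,-352,0,2]
    - [-24,-380,0,3]
    - [-31,-408,0,3]
    - [-38,-432,0,3]
    - [-43,-450,0,3]
    - [-46,-460,0,3]
    - [-46,-460,0,3]

```text
time: 24.63
tool_pos: [410.3, -160.4, 290.9]
tcp_rot: [1.085, 1.553, 0.819]
contact_force: [0.1, 0.4, -4.5]
grip_width: 54.3
```

```bash
python3 -c "
from h import *
rep()"
```

```text
t 24.6333 tcp [ 410.3 -160.4  290.9] jaw -15.3 q [-0.56  0.13  1.62  0.02  1.38 -0.3 ] F [ 0.1  0.4 -4.5] M [ 0.   -0.09  0.05] w 54.3
```

Emit:
carry_out:
  rows:
    - [-2,-12,0,0]
    - [-5,-32,0,0]
    - [-8,-54,0,0]
    - [-10,-70,0,0]
    - [-11,-79,0,0]
    - [-11,-79,0,0]
    - [-11,-79,0,0]
    - [-11,-79,-15,0]
    - [-11,-79,-35,0]
    - [-11,-79,-60,0]
    - [-11,-79,-85,0]
    - [-11,-79,-108,0]
    - [-11,-79,-125,0]
    - [-11,-79,-135,0]
    - [-11,-79,-135,0]
    - [-11,-79,-135,0]

```text
time: 25.97
tool_pos: [399.5, -238.2, 156.0]
tcp_rot: [1.138, 1.552, 0.873]
contact_force: [0.5, 0.6, -3.1]
grip_width: 53.5
```

```bash
python3 - <<'E'
from h import *
rep(); a=capture("wrist")[:,:,::-1]; b=capture("scene")[:,:,::-1]
v=np.hstack([cv2.resize(a[:400],(480,300)),cv2.resize(b[200:370,140:330],(320,300),interpolation=2)]); cv2.imwrite("pics/p3.png",v)
E
```

```text
t 25.9667 tcp [ 399.5 -238.2  156. ] jaw -15.2 q [-0.72  0.31  1.79  0.02  1.04 -0.46] F [ 0.5  0.6 -3.1] M [-0.05 -0.1   0.05] w 53.5
```

View pics/p3.png

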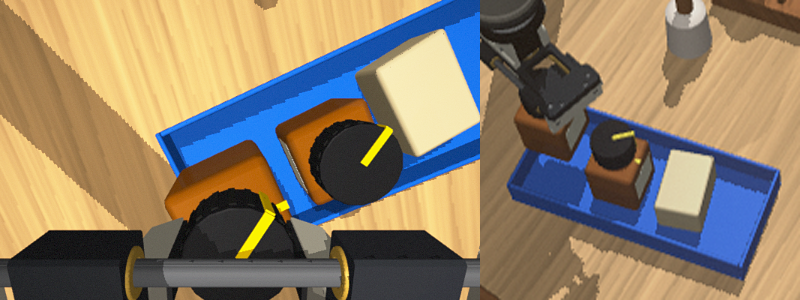

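The wrist view shows the held jar C beside jar B at (350,160) with a clear gap, and both stripes are off their marks. I'll nudge 2.5 mm away from the end wall and lower it.

Emit:
carry_out:
  rows:
    - [2.5,-0.5,-10,0]
    - [2.5,-0.5,-25,0]
    - [2.5,-0.5,-40,0]
    - [2.5,-0.5,-50,0]
    - [2.5,-0.5,-56,0]
    - [2.5,-0.5,-59,0]
    - [2.5,-0.5,-60,0]
    - [2.5,-0.5,-61,0]
    - [2.5,-0.5,-62,0]
    - [2.5,-0.5,-62,0]

```text
time: 26.9
tool_pos: [402.8, -239.9, 95.3]
tcp_rot: [0.935, 1.552, 0.67]
contact_force: [0.4, 0.4, -3.9]
grip_width: 54.3
```

Emit:
carry_out:
  rows:
    - [0,0,-0.7,0]
    - [0,0,-1.4,0]
    - [0,0,-2,0]
    - [0,0,-2,0]

```text
time: 27.23
tool_pos: [402.8, -239.9, 93.3]
tcp_rot: [0.928, 1.552, 0.663]
contact_force: [-0.7, 0.1, -4.1]
grip_width: 53.4
```

```bash
python3 -c "
from h import *
rep()"
```

```text
t 27.2333 tcp [ 402.8 -239.9   93.3] jaw -15.2 q [-0.71  0.4   1.86  0.02  0.88 -0.46] F [-0.7  0.1 -4.1] M [-0.07 -0.18  0.02] w 53.4
```

Emit:
carry_out:
  rows:
    - [0,0,-0.5,0]
    - [0,0,-1,0]
    - [0,0,-1.5,0]
    - [0,0,-1.5,0]

```text
time: 27.57
tool_pos: [402.7, -239.8, 92.9]
tcp_rot: [0.906, 1.552, 0.641]
contact_force: [-3.9, 2.8, 9.7]
grip_width: 53.6
```

```bash
python3 -c "
from h import *
rep()"
```

```text
t 27.5667 tcp [ 402.7 -239.8   92.9] jaw -15.2 q [-0.71  0.4   1.86  0.02  0.87 -0.46] F [-3.9  2.8  9.7] M [0.4  0.6  0.02] w 53.6
```

The force has gone from -4 to +9.7 N, so C is on the floor. Releasing with a small opening, then rising and backing clear.

Emit:
carry_out:
  rows:
    - [0,0,0,0]
    - [0,0,0,0]
    - [0,0,0,0]
    - [0,0,0,0]
    - [0,0,8,0]
    - [0,0,25,0]
    - [0,0,55,0]
    - [0,0,90,0]
    - [0,0,125,0]
    - [0,0,150,0]
    - [0,-30,160,0]
    - [-20,-70,160,0]
    - [-40,-110,160,0]
    - [-60,-150,160,0]
    - [-80,-190,160,0]
    - [-80,-190,160,0]
    - [-80,-190,160,0]
  hand: 67

```text
time: 28.98
tool_pos: [321.0, -432.5, 252.8]
tcp_rot: [0.895, 1.553, 0.626]
contact_force: [-0.0, 1.3, -0.2]
grip_width: 66.7
```

```bash
python3 - <<'E'
from h import *
rep(); a=capture("top")[:,:,::-1]; b=capture("scene")[:,:,::-1]; cv2.imwrite("pics/topE.png",a)
v=np.hstack([cv2.resize(a[220:380,150:460],(465,240),interpolation=2),cv2.resize(b[90:370,140:440],(257,240))])
v=np.vstack([cv2.resize(a[220:380,150:460],(775,400),interpolation=2)[:,:775],cv2.copyMakeBorder(cv2.resize(b[220:370,140:340],(267,200),interpolation=2),0,0,0,775-267-240,0) if 0 else np.hstack([cv2.resize(b[200:370,150:330],(212,200),interpolation=2),cv2.resize(b[100:220,260:400],(233,200),interpolation=2),np.zeros((200,330,3),np.uint8)])])
cv2.imwrite("pics/end.png",v)
E
```

```text
t 28.9833 tcp [ 321.  -432.5  252.8] jaw -15.5 q [-1.09  0.35  1.44  0.02  1.35 -0.82] F [-0.   1.3 -0.2] M [-0.05 -0.09  0.  ] w 66.7
```

View pics/end.png

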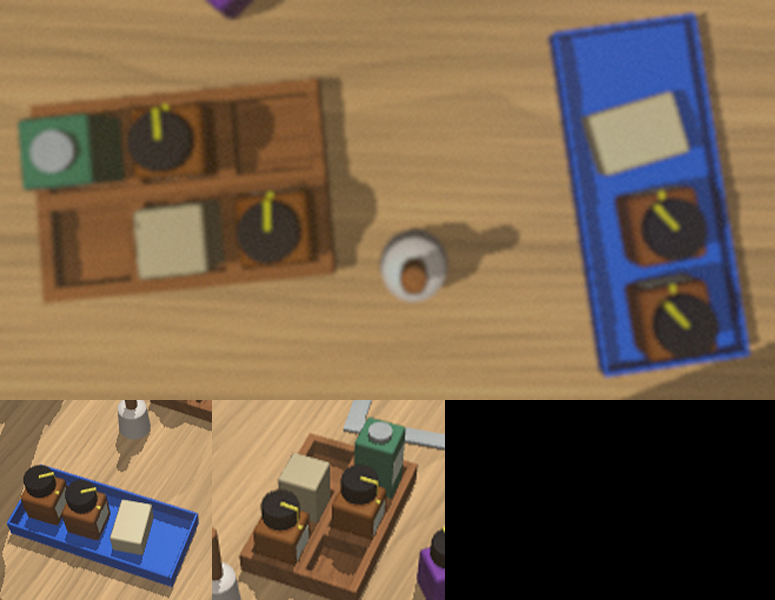

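Both loose jars stand upright in the tray with stripes about 35–40° anticlockwise of their marks: B's mark is at (662,195) and its stripe end at (655,208), C's at (673,289) and (666,306). The tight jars A and D sit in their nests, the bystanders look unmoved, and the arm is clear. Handing in.

```bash
python3 -c "
from h import *
rep(); print(close_job()); rep()"
```

```text
t 29.0833 tcp [ 322.7 -429.4  252.9] jaw -15.3 q [-1.08  0.35  1.44  0.02  1.35 -0.82] F [-0.6  1.1  0.2] M [ 0.06 -0.04 -0.01] w 66.7
the job is handed in; nothing more can be done
None
the job is handed in; nothing more can be done
```

I found the two loose jars, moved both to the blue tray, and handed the job in at about 29 s. No verdict was reported.

| Jar | Nest | Twist test | Result |
|---|---|---|---|
| A | rear-middle | moment reached 0.85 N m within 9° | tight, left in its nest |
| B | rear-right | turned about 34° at about zero moment | loose, now in the tray |
| C | front-left | turned about 34° at about zero moment | loose, now in the tray |
| D | front-right | moment reached 0.82 N m at 6° | tight, left in its nest |

- **Tight caps:** I stopped as soon as A and D held, turned back and released them. At those readings the jars were pressing on the carrier, but I could not measure that force directly.
- **Placing:** Each loose jar was lowered until the force showed floor contact, then released. From the release positions and the fitted tray pose they stand at about x = -30 mm (B) and -114 mm (C) in the tray.
- **Last pictures:** Both jars stand upright with stripes about 35–40° off their marks. A and D look upright and unmoved in their nests. The tin, stone, offcut and mallet also look unmoved.
- **Not fully checked:** I compared the final positions by eye and did not measure them again. The chisel, the brush and most of the square were outside the final crops, though the arm never went near them.
- **Disagreement:** The tray rim measured about 8 mm longer than its stated 330 mm in the top view. I used the fitted centre and kept margin at the end wall.

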